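# Pack two L-shaped dispenser wall plates into the sloping tray

### The job

Pack the two L-shaped wall plates into the sloping tray so that they interlock and fill it, both flat on the bed: first the yellow one, its long straight edge along the low wall, then the red one, turned the other way round, in the space that is left. Lay each plate down flat on the slope before you let go of it, and do not shift or tip the bottles, the label roll or the cap.

Things in the scene. Friction and masses are not known exactly. Their poses are not given: they have to be found in the camera images.
- tray: Shallow tray, grey bed, aluminium walls, fixed on a stand; the bed slopes 24 degrees, high side nearest the robot, low side farthest. Inside 158 mm along the slope (x) by 174 mm across (y); walls 14 mm high, 8 mm thick. Origin: centre of the bed's upper face, 75 mm above the table. x up the slope, towards the robot; y to the robot's right; z square out of the bed. Its place and turn vary.
- tray_low (a point): Middle of the foot of the tray's low wall, inside, on the bed: x -79, y 0 mm in the tray's frame. The two plates, one half a turn from the other, fill the tray with about 8 mm to spare each way.
- yellow_plate: L-shaped yellow plastic plate, 12 mm thick, about 160 g, loose, flat on the table at first, left or right of the tray. Origin: underside, below the grip fin (near the centre of mass); z up. Its foot, 50 x 166 mm, spans x -41 to 9, y -97 to 69 mm; its column, 50 x 80 mm, x 9 to 59, y -11 to 69. Start turn: x within about 95 degrees of the tray's x.
- yellow_plate_end (a point): Middle of the underside's edge at the free end of the yellow plate's column: x 59, y 29 mm in the plate's frame.
- yellow_fin (a point): Centre of the top of the yellow plate's upright grip fin, 52 mm straight above the plate's origin. The fin is 50 mm long along the plate's x, 14 mm thick along its y, and rises 40 mm from the plate's upper face.
- red_plate: L-shaped red plastic plate, 12 mm thick, about 160 g, loose, flat on the table at first, left or right of the tray. Origin: underside, below the grip fin (near the centre of mass); z up. Its foot, 50 x 166 mm, spans x -41 to 9, y -97 to 69 mm; its column, 50 x 80 mm, x 9 to 59, y -11 to 69. Start turn: x within about 95 degrees of the reverse of the tray's x.
- red_plate_end (a point): Middle of the underside's edge at the free end of the red plate's column: x 59, y 29 mm in the plate's frame.
- red_fin (a point): Centre of the top of the red plate's upright grip fin, 52 mm straight above the plate's origin. The fin is 50 mm long along the plate's x, 14 mm thick along its y, and rises 40 mm from the plate's upper face.
- pump_a: A blue cylindrical soap dispenser with white collar and pump spout, radius 33 mm, 163 mm high, standing loose. Origin under its centre. A bystander.
- pump_b: A blue cylindrical soap dispenser with white collar and pump spout, radius 33 mm, 163 mm high, standing loose. Origin under its centre. A bystander.
- pump_c: A blue cylindrical soap dispenser with white collar and pump spout, radius 33 mm, 163 mm high, standing loose. Origin under its centre. A bystander.
- spray_a: A green tapered spray bottle with white head, radius 52 mm at most, 267 mm high, standing loose. Origin under its centre. A bystander.
- spray_b: A green tapered spray bottle with white head, radius 52 mm at most, 267 mm high, standing loose. Origin under its centre. A bystander.
- label_roll: A paper label roll lying flat, 76 mm across, 30 mm high, with a 40 mm hole, loose, between robot and tray. Origin under its centre. A bystander.
- spare_cap: A white cap disc, 65 mm across, 24 mm high, loose, between robot and tray. Origin under its centre. A bystander.
There are look-alikes about, which are no part of the job. There is more than one size of the red_plate; the job needs the larger.

How it is judged:
By the outcome, as a careful person would: the job done as asked, in the order asked, and still so for the second after the job is handed in, with the robot touching nothing.
It also fails if it takes over 61 s, if anything falls off the work surface, if the arm or the gripper's body presses on something with over 40 N, if the wrist force passes 120 N, or if a joint passes its speed limit or range.

### The arm

A 6-joint arm with a two-finger parallel gripper is mounted at the origin on the work surface. World frame = base frame: x ahead of the robot, y to its left, z up, the work surface at z = 0. Lengths are in m, angles in rad, forces in N, time in s.
With the tool pointing down it reaches from about 0.225 to 0.725 m from the base axis. Payload 3.1 kg.
Tool frame: the origin (TCP) lies between the finger pads; the fingertips stand 14 mm ahead of it and the grasp point (between the pads) lies 5 mm behind it; z points along the fingers, y is the line along which they close (so a half turn about z gives the same grasp; the last joint's range is limited). The gripper opens to 85 mm and grips with 20 to 120 N. Pads are 22 mm wide; open, the fingers measure 114 mm over their backs; the gripper's body (76 mm by 85 mm) begins 54 mm behind the grasp point. The pads swing forward as they close: fully open they stand 13 mm farther back than shut.
Start: joints at [-1.253, 0.048, 0.099, 1.622, 0, 1.443], TCP at [0.226, -0.474, 0.245] pointing down, gripper open.
Joint ranges: [-2.91, 2.91], [-0.99, 1.94], [-1.21, 1.42], [-2.12, 2.29], [-1.49, 1.47], [-3.14, 3.14]. Speed limits (rad/s): [2.79, 2.79, 3.14, 3.14, 3.14, 3.14].

### API

Orientations are given as a unit quaternion [x, y, z, w].
In Python, from station import r gives the robot as it stands. The module is installed in compiled form; this text tells all that it offers. Calls block until the motion is done:
- r.reach(position, orientation): joint-space move of the TCP to a pose.
- r.move_l(position, attitude=None, rate=0.15): straight line of the TCP; attitude=None keeps the orientation; rate is the mean speed in m/s.
- r.move_joints(angles): joint-space move.
- r.gripper_open() and r.close_gripper(): open the fingers fully, or close them until they stop; the grip force is fixed at half the most.
- r.hold(seconds).
- r.solve_ik(position, orientation): joint angles nearest the present ones, or None.
- r.grab_frame(name): name is "side" or "top" or "wrist"; returns a dict with "image" (480x640x3 uint8, red, green, blue), "intrinsics" (3x3 intrinsics, pixels), "R" (3x3) and "t" (3): a world point X has camera coordinates R X + t. Camera axes: x right, y down, z forward; pixel columns grow to the right and rows downward; lengths in m; the calibration is good to about 2 mm. A picture is of the moment at which its call begins. There is no depth.
A pose or a line that the arm cannot do raises r.Unreachable and nothing moves.
- r.job_done(): hands the job in; it is judged then, once.
Readings, each from a call of its own:
- r.current_t(): time.
- r.current_joint_pos(): joint angles.
- r.current_joint_velocities(): joint speeds.
- r.current_joint_torque(): joint torques, N m.
- r.current_tool_pos(): TCP position.
- r.current_eef_rot(): TCP orientation.
- r.current_contact_force(): force on the tool from outside, world axes, zero at the start.
- r.current_ft_torque(): the same for the moment, N m.
- r.current_grip_width(): finger opening in m.
- r.current_finger_force(): force on a finger pad.
Only numpy, scipy, OpenCV 4.12 (cv2) and the standard library are available. Lean on these libraries where they do the work, as an engineer would, in place of code of your own. Each camera call takes 0.05 s, during which the arm holds its last target. There are 200 camera calls.

## Working session

There is one attempt and no reset: what is moved stays moved. The work goes in short steps, each a Python script; the robot and the scene stay as the last script left them, time stands still between calls to the robot, and variables do not carry over. Pictures are saved under pics/ and viewed, at most 10 in all, crops included, and the job is handed in when it is done.

```bash
mkdir -p pics; python3 - <<'E'
from station import r
import cv2,pickle
d={}
for n in("top","side","wrist"):
    f=r.grab_frame(n);d[n]=f
    cv2.imwrite(f"pics/{n}0.png",f["image"][:,:,::-1])
    print(n,f["intrinsics"].tolist(),f["R"].round(3).tolist(),f["t"].round(3).tolist())
pickle.dump(d,open("f0.pkl","wb"))
print(r.current_eef_rot())
E
```

```text
top [[547.5107601536654, 0.0, 317.33794632905625], [0.0, 547.5107601536654, 230.213371154199], [0.0, 0.0, 1.0]] [[0.021, -1.0, 0.023], [-0.982, -0.025, -0.185], [0.186, -0.019, -0.982]] [-0.034, 0.573, 1.237]
side [[434.02014552019534, 0.0, 321.46316316472894], [0.0, 434.02014552019534, 243.56610454780397], [0.0, 0.0, 1.0]] [[-0.909, -0.417, -0.006], [-0.221, 0.495, -0.84], [0.353, -0.763, -0.542]] [0.527, 0.17, 0.848]
wrist [[426.055117733652, 0.0, 322.90487472872286], [0.0, 426.055117733652, 243.14092091762168], [0.0, 0.0, 1.0]] [[0.43, -0.903, -0.001], [-0.868, -0.414, 0.273], [-0.247, -0.116, -0.962]] [-0.523, -0.035, 0.378]
[ 9.75258025e-01  2.21067624e-01 -9.75629283e-05 -9.38571579e-04]
```

View pics/top0.png

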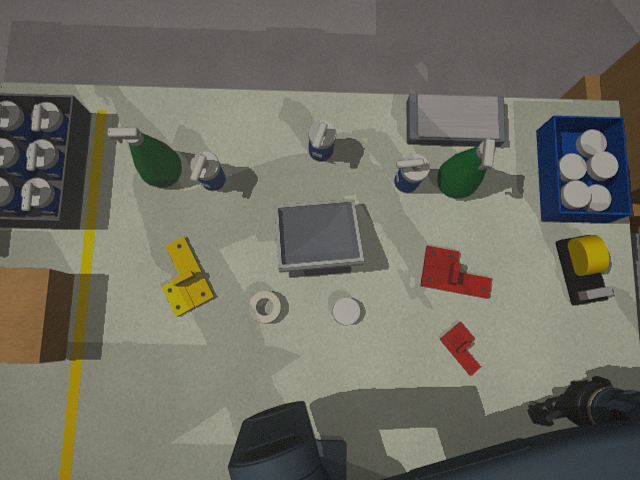

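View pics/side0.png

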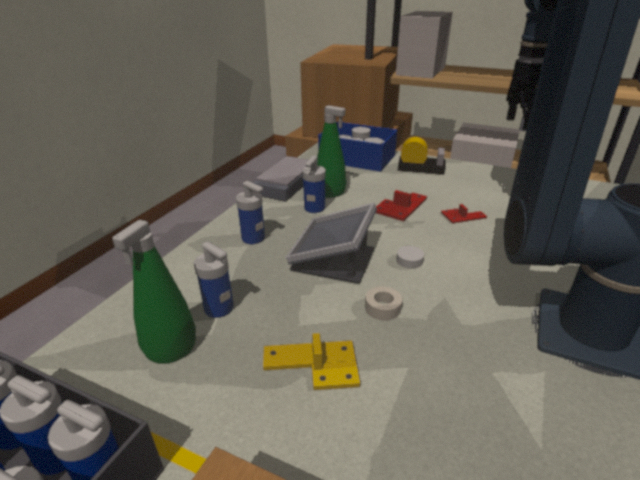

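The top view shows the yellow plate at about (188,280), the tray at (320,235), the roll at (265,306) and the cap at (346,311). There are two red candidates, one at (455,272) and one at (461,348). The one at (455,272) is clearly larger, so it should be the right one. I'll measure it and confirm in a crop.

```bash
cat > h.py <<'E'
import numpy as np,cv2
from scipy.spatial.transform import Rotation as Rn
def ray(f,uv,z):
    uv=np.atleast_2d(np.array(uv,float)); K=np.array(f["intrinsics"]);R=np.array(f["R"]);t=np.array(f["t"])
    d=(np.c_[uv,np.ones(len(uv))]@np.linalg.inv(K).T)@R; c=-R.T@t
    return c+d*((np.asarray(z)-c[2])/d[:,2])[:,None]
def proj(f,X):
    p=np.atleast_2d(X)@np.array(f["R"]).T+f["t"]; p=p@np.array(f["intrinsics"]).T
    return p[:,:2]/p[:,2:]
def mask(f,col):
    h=cv2.cvtColor(f["image"],cv2.COLOR_RGB2HSV)
    if col=="y": return cv2.inRange(h,(20,150,60),(32,255,255))
    return cv2.inRange(h,(0,150,60),(8,255,255))|cv2.inRange(h,(172,150,60),(180,255,255))
def blobs(m,amin=300):
    c,_=cv2.findContours(m,cv2.RETR_EXTERNAL,cv2.CHAIN_APPROX_NONE)
    return [x for x in c if cv2.contourArea(x)>amin]
E
python3 - <<'E'
import pickle
from h import *
f=pickle.load(open("f0.pkl","rb"))["top"]
im=f["image"][:,:,::-1].copy()
for col in "yr":
    for c in blobs(mask(f,col)):
        a=cv2.approxPolyDP(c,3,True)[:,0]
        print(col,cv2.contourArea(c)); 
        if cv2.contourArea(c)<5000: print(np.c_[a,ray(f,a,.012)[:,:2].round(3)].tolist())
g=cv2.cvtColor(f["image"],cv2.COLOR_RGB2GRAY)
cr=np.hstack([cv2.resize(im[190:290,265:375],None,fx=3.6,fy=3.6,interpolation=cv2.INTER_CUBIC),cv2.resize(im[235:385,405:505],(240,360),interpolation=cv2.INTER_CUBIC)])
cv2.imwrite("pics/crop1.png",cr)
E
```

```text
y 2074.5
[[183.0, 237.0, 0.557, 0.303], [166.0, 245.0, 0.536, 0.342], [179.0, 275.0, 0.465, 0.306], [162.0, 288.0, 0.433, 0.344], [175.0, 315.0, 0.37, 0.309], [213.0, 296.0, 0.417, 0.223]]
y 1278.0
[[596.0, 235.0, 0.587, -0.707], [568.0, 242.0, 0.568, -0.636], [578.0, 275.0, 0.488, -0.655], [600.0, 272.0, 0.496, -0.71], [608.0, 264.0, 0.516, -0.731], [606.0, 247.0, 0.558, -0.73]]
y 3384.0
[[105.0, 110.0, 0.876, 0.52], [97.0, 110.0, 0.875, 0.54], [59.0, 479.0, 0.005, 0.54], [69.0, 479.0, 0.005, 0.518]]
r 896.5
[[460.0, 322.0, 0.369, -0.365], [440.0, 339.0, 0.328, -0.316], [472.0, 374.0, 0.249, -0.39], [479.0, 366.0, 0.268, -0.407], [465.0, 348.0, 0.309, -0.375], [473.0, 337.0, 0.334, -0.395]]
r 1891.0
[[426.0, 247.0, 0.547, -0.286], [421.0, 285.0, 0.454, -0.273], [488.0, 297.0, 0.429, -0.434], [490.0, 278.0, 0.475, -0.44], [464.0, 274.0, 0.483, -0.377], [460.0, 285.0, 0.457, -0.367], [448.0, 283.0, 0.461, -0.338], [457.0, 282.0, 0.464, -0.36], [459.0, 277.0, 0.476, -0.365], [457.0, 251.0, 0.539, -0.362]]
```

View pics/crop1.png

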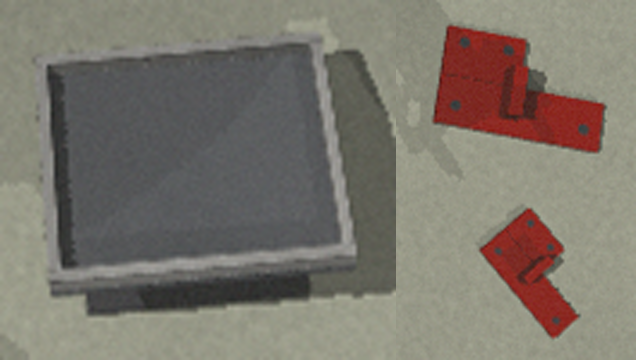

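The crop shows the large red plate, foot and fin like the yellow one, at (421–490, 247–297), and its long edge measures 163 mm. The small one has the same shape but is about 0.7 in scale. The larger fits the 166 mm description, so I'm using it. Next I'll take closer wrist views of the tray and the yellow plate.

```bash
cat >> h.py <<'E'
def Tdown(yaw): return Rn.from_euler('z',yaw)*Rn.from_euler('x',np.pi)
L=np.array([[-41,69],[-41,-97],[9,-97],[9,-11],[59,-11],[59,69]])/1000
def fit2(P,Q): # P->Q rigid, returns yaw, origin
    p,q=P-P.mean(0),Q-Q.mean(0); H=p.T@q; a=np.arctan2(H[0,1]-H[1,0],H[0,0]+H[1,1])
    R=np.array([[np.cos(a),-np.sin(a)],[np.sin(a),np.cos(a)]]); o=Q.mean(0)-R@P.mean(0)
    return a,o,np.linalg.norm(P@R.T+o-Q,axis=1)
def viewpose(xy,yaw,z,off=.03):
    return [xy[0]-off*np.cos(yaw),xy[1]-off*np.sin(yaw),z],Tdown(yaw).as_quat()
E
python3 - <<'E'
import pickle
from h import *
from station import r
D=pickle.load(open("f0.pkl","rb"));f=D["top"]
h=lambda x:.075+x*np.sin(np.radians(24))+.014*np.cos(np.radians(24))
px=[[275.6,205.3],[354.4,200],[363.9,260],[278.9,268.3]]
Q=ray(f,px,[h(-.087)]*2+[h(.087)]*2); c=np.cos(np.radians(24)); s=np.sin(np.radians(24))
P=np.array([[-.087*c+.014*-s,-.095],[-.087*c-.014*s,.095],[.087*c-.014*s,.095],[.087*c-.014*s,-.095]])
a,o,e=fit2(P,Q[:,:2]);print("tray",np.degrees(a),o,e.round(4))
ye=np.array([[.417,.223],[.557,.303],[.37,.309],[.433,.344]]);ya=fit2(L[[0,1,5,4]],ye);print(ya)
re=np.array([[.454,-.273],[.429,-.434],[.475,-.44],[.547,-.286],[.539,-.362]]);ra=fit2(L[[0,1,2,5,4]],re);print(ra)
pickle.dump((a,o,ya,ra),open("coarse.pkl","wb"))
p,q=viewpose(o,np.radians(180)if abs(a)>1 else 0,.33); r.reach(p,q); r.hold(.3)
D["tray"]=r.grab_frame("wrist")
p,q=viewpose(ya[1],ya[0],.27); r.reach(p,q); r.hold(.3)
D["yel"]=r.grab_frame("wrist"); print(r.current_t(),r.current_joint_pos())
pickle.dump(D,open("f0.pkl","wb"))
m=blobs(mask(D["yel"],"y"),2000)
for c in m:
  A=cv2.approxPolyDP(c,6,True)[:,0];print(np.c_[A,ray(D["yel"],A,.012)[:,:2].round(4)].tolist())
cv2.imwrite("pics/tray.png",D["tray"]["image"][:,:,::-1]);cv2.imwrite("pics/yel.png",D["yel"]["image"][:,:,::-1])
E
```

```text
tray -173.87500910101744 [ 0.55723895 -0.0223351 ] [0.0011 0.0023 0.0028 0.0007]
(np.float64(2.091502967549165), array([0.45523345, 0.29067399]), array([0.00253469, 0.00279891, 0.00423795, 0.00411611]))
(np.float64(-0.1437300068479176), array([ 0.48181216, -0.34444905]), array([0.00395733, 0.00175614, 0.00252051, 0.00338496, 0.00182481]))
4.3667 [ 3.87556764e-01  9.41997127e-02  1.97388923e-01  1.67384087e+00
 -2.41668371e-05  1.43832526e+00]
[[245.0, 97.0, 0.3674, 0.3099], [250.0, 208.0, 0.4153, 0.2256], [426.0, 209.0, 0.5567, 0.3053], [429.0, 156.0, 0.5324, 0.3468], [335.0, 154.0, 0.4588, 0.3067], [335.0, 97.0, 0.4346, 0.3483]]
```

View pics/tray.png

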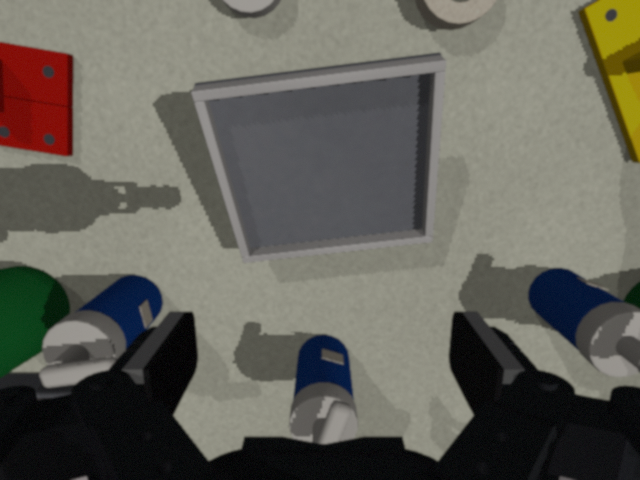

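View pics/yel.png

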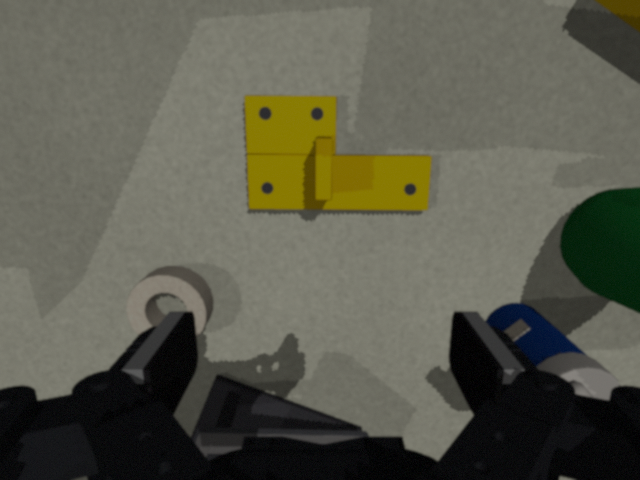

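The tray's outer rim corners are at about (193,88), (445,56), (431,242) and (247,262). The yellow L is clear at (245–429, 97–209) with its fin at (324,168). I'll refine the rim by edge lines and pick up the yellow plate.

```bash
cat >> h.py <<'E'
S24,C24=np.sin(np.radians(24)),np.cos(np.radians(24))
def refine(img,px,w=7,n=60):
    "px: approx quad; fit each edge to the steepest neutral/coloured transition, intersect"
    b=cv2.GaussianBlur(cv2.cvtColor(img,cv2.COLOR_RGB2Lab)[:,:,2].astype(np.float32),(3,3),0)
    px=np.array(px,float);ls=[]
    for i in range(4):
        p,q=px[i],px[(i+1)%4];d=(q-p)/np.linalg.norm(q-p);nn=np.array([-d[1],d[0]])
        if nn@(px.mean(0)-p)>0: nn=-nn
        s=np.arange(-w,w+.1,.5);t=np.linspace(.08,.92,n)
        X=p+(q-p)*t[:,None,None]+nn*s[None,:,None]
        v=cv2.remap(b,X[...,0].astype(np.float32),X[...,1].astype(np.float32),cv2.INTER_LINEAR)
        k=(v[:,4:]-v[:,:-4]).argmax(1)+2
        e=X[np.arange(n),k]; l=cv2.fitLine(e.astype(np.float32),cv2.DIST_HUBER,0,.01,.01).ravel()
        N=np.array([-l[1],l[0]]);print("edge",i,"off",np.median(s[k]).round(2),"mad",np.median(abs((e-l[2:])@N)).round(2))
        ls.append(np.r_[N,-N@l[2:]])
    out=[]
    for i in range(4):
        x=np.cross(ls[i-1],ls[i]);out.append(x[:2]/x[2])
    return np.array(out)
def trayfit(f,px): # order: x-,x- ,x+,x+ ; y given
    x=np.array([-.087,-.087,.087,.087]);y=np.array([-.095,.095,.095,-.095])
    Q=ray(f,px,.075+x*S24+.014*C24)
    return fit2(np.c_[x*C24-.014*S24,y],Q[:,:2])
E
python3 - <<'E'
import pickle
from h import *
D=pickle.load(open("f0.pkl","rb"));f=D["tray"]
px=[[431,242],[247,262],[193,88],[445,56]]
print(trayfit(f,px))
p2=refine(f["image"],px);print(p2.round(1).tolist());print(trayfit(f,p2))
A=np.array([[250,208],[426,209],[429,156],[335,97],[245,97]]);print(fit2(L[[0,1,2,4,5]],ray(D["yel"],A,.012)[:,:2]))
im=f["image"][:,:,::-1].copy()
E
```

```text
(np.float64(-3.026228454746842), array([ 0.55648058, -0.01706644]), array([0.00298317, 0.00306012, 0.0018406 , 0.00217225]))
edge 0 off 0.0 mad 0.08
edge 1 off 4.0 mad 0.18
edge 2 off 4.5 mad 0.13
edge 3 off 1.0 mad 0.07
[[432.0, 241.8000030517578], [242.39999389648438, 262.6000061035156], [187.60000610351562, 83.5], [446.3999938964844, 51.5]]
(np.float64(-3.0288013245523295), array([ 0.55505163, -0.01868489]), array([0.00261721, 0.00264925, 0.00269029, 0.00266987]))
(np.float64(2.0861703532805844), array([0.45403442, 0.29274262]), array([0.00275446, 0.00203439, 0.00226321, 0.00121775, 0.00247014]))
```

```bash
python3 - <<'E'
import pickle
from h import *
from station import r
D=pickle.load(open("f0.pkl","rb"));f=D["tray"]
im=f["image"][:,:,::-1].copy()
p2=np.array([[432,241.8],[242.4,262.6],[187.6,83.5],[446.4,51.5]])
a=trayfit(f,p2);R=Rn.from_euler('z',a[0])*Rn.from_euler('y',-24,degrees=True)
print(R.apply([1,0,0]))
s=2.6;o=np.array([165,40])
big=cv2.resize(im[40:270,165:470],None,fx=s,fy=s,interpolation=cv2.INTER_CUBIC)
for ex,ey,col in((.087,.095,(0,255,0)),(.079,.087,(0,255,255))):
    X=R.apply([[-ex,-ey,.014],[-ex,ey,.014],[ex,ey,.014],[ex,-ey,.014]])+[*a[1],.075]
    uv=proj(f,X); cv2.polylines(big,[((uv+.5-o)*s).astype(int)],True,col,1)
cv2.imwrite("pics/crop2.png",big)
y=2.0862;p=[.4543,.2922,.12];q=Tdown(y).as_quat()
r.reach(p,q); p[2]=.033; r.move_l(p,None,.15); r.close_gripper()
print(r.current_grip_width(),r.current_finger_force(),r.current_tool_pos())
p[2]=.12;r.move_l(p,None,.15);print(r.current_grip_width(),r.current_contact_force(),r.current_ft_torque(),r.current_t())
D["ygrip"]=r.grab_frame("wrist");pickle.dump(D,open("f0.pkl","wb"))
cv2.imwrite("pics/ygrip.png",D["ygrip"]["image"][:,:,::-1])
E
```

```text
[-0.90774394 -0.10279227  0.40673664]
0.01257869475399633 58.86789679527283 [0.45464012 0.29238187 0.03334641]
0.01318244043138343 [ 0.03141568 -0.22706907 -2.76046082] [ 0.00992971 -0.01370671  0.00903216] 7.1417
```

View pics/crop2.png

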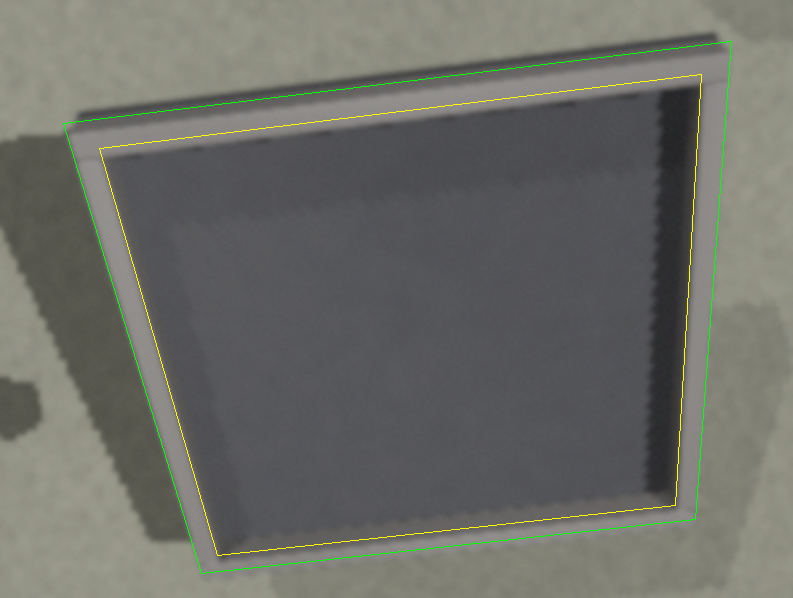

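View pics/ygrip.png

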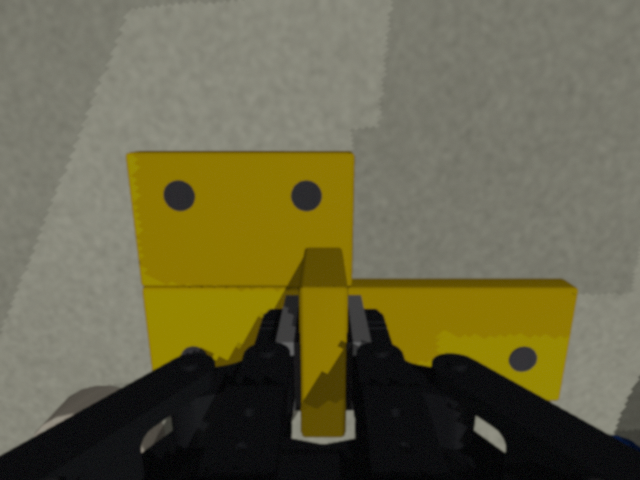

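The overlay fits the rim to about 1–2 px: the high edge and the right edge sit 2–3 px inside it, so I nudge x by +1 mm. The yellow plate is held squarely by its fin at (324,340). I'll check the in-hand offset from its edges, then place it with force-checked steps.

```bash
cat >> h.py <<'E'
TO=np.array([.5562,-.019,.075]); TR=Rn.from_euler('z',-3.029)*Rn.from_euler('y',-24,degrees=True)
TQ=(TR*Rn.from_euler('x',np.pi)).as_quat()
w=lambda x,y,z:(TO+TR.apply([x,y,z])).tolist()
def place(r,x,y,xs,n,h0=.033):
    "lower onto bed at x,y until touch, then slide along x by <=n mm (sign xs) until contact"
    F=lambda:TR.inv().apply(r.current_contact_force())
    r.move_l(w(x,y,h0+.020),None,.15);r.move_l(w(x,y,h0+.005),None,.06);r.hold(.3);b=F();print("base",b.round(2))
    for k in range(10):
        z=h0+.004-.001*k; r.move_l(w(x,y,z),None,.03); r.hold(.1); d=F()-b
        print("z",round(z,3),d.round(1))
        if d[2]>4: break
    b=F()
    for k in range(n):
        x+=xs*.001; r.move_l(w(x,y,z),None,.03); r.hold(.1); d=F()-b
        print("x",round(x,4),d.round(1))
        if abs(d[0])>6: break
    return x,z
E
python3 - <<'E'
import pickle
from h import *
from station import r
D=pickle.load(open("f0.pkl","rb"));f=D["ygrip"]
tp=np.array(r.current_tool_pos());Rt=Rn.from_quat(r.current_eef_rot())
for c in blobs(mask(f,"y"),3000):
    A=cv2.approxPolyDP(c,5,True)[:,0];A=A[A[:,1]<300]
    X=ray(f,A,tp[2]-.033+.012);print(np.c_[A,((X-tp)@Rt.as_matrix()*1000).round(1)].tolist())
r.move_l([tp[0],tp[1],.27],None,.25)
q=r.solve_ik(w(-.034,.014,.133),TQ);print(q, r.solve_ik(w(-.034,.014,.033),TQ))
if q is not None:
    r.reach(w(-.034,.014,.133),TQ); print(r.current_t(),r.current_joint_pos())
f=r.grab_frame("side");cv2.imwrite("pics/side1.png",f["image"][:,:,::-1])
E
```

```text
[[127.0, 154.0, 59.5, -67.1, 21.2], [286.0, 295.0, 6.9, -13.3, 21.0], [297.0, 295.0, 6.9, -9.1, 21.0], [347.0, 296.0, 6.5, 9.9, 21.0], [359.0, 294.0, 7.3, 14.4, 21.0], [576.0, 289.0, 9.4, 96.3, 20.7], [559.0, 279.0, 13.4, 89.2, 20.7], [352.0, 279.0, 13.4, 11.7, 21.0], [350.0, 152.0, 60.1, 10.1, 21.0]]
[-0.10018073  0.94531548  1.12173103  2.1576804  -0.08599717 -0.19486121] [-0.11209072  0.74539869  0.62395661  1.85885496 -0.09074448 -0.20582696]
9.4417 [-0.09899074  0.9448168   1.12065438  2.15745706 -0.08530204 -0.19432536]
```

In-hand offsets are under 1 mm. Lowering now.

```bash
python3 - <<'E'
from h import *
from station import r
print(place(r,-.0345,.014,-1,5)); print(r.current_t(),r.current_ft_torque())
f=r.grab_frame("top");cv2.imwrite("pics/top2.png",cv2.resize(f["image"][180:300,240:400,::-1],None,fx=4,fy=4,interpolation=cv2.INTER_CUBIC))
E
```

```text
base [-1.26  0.31 -1.43]
z 0.037 [ 0.7 -0.1 -0.1]
z 0.036 [ 0.6 -0.6 -0.5]
z 0.035 [ 0.9  0.1 -0.4]
z 0.034 [ 0.8 -1.1  1.8]
z 0.033 [ 1.5 -2.3  7.9]
x -0.0355 [2.  1.3 0.1]
x -0.0365 [3.7 1.7 0.3]
x -0.0375 [ 3.1  1.2 -0.1]
x -0.0385 [ 3.8  1.4 -0.4]
x -0.0395 [ 3.3  1.7 -0.1]
(-0.03950000000000001, 0.033)
14.375 [-0.0292237   0.23417097 -0.03545742]
```

```bash
python3 - <<'E'
from h import *
from station import r
F=lambda:TR.inv().apply(r.current_contact_force())
b=F();x=-.0395
for k in range(4):
    x-=.001; r.move_l(w(x,.014,.033),None,.03); r.hold(.1); d=F()-b
    print(round(x,4),d.round(1))
    if d[0]>5: break
print(r.current_t())
f=r.grab_frame("top");cv2.imwrite("pics/top3.png",cv2.resize(f["image"][180:300,240:400,::-1],None,fx=5,fy=5,interpolation=cv2.INTER_CUBIC))
E
```

```text
-0.0405 [ 1.1 -0.4  0.7]
-0.0415 [1.1 0.5 0.7]
-0.0425 [ 3.4 -0.3  0.9]
-0.0435 [5.1 0.2 0.5]
15.825
```

View pics/top3.png

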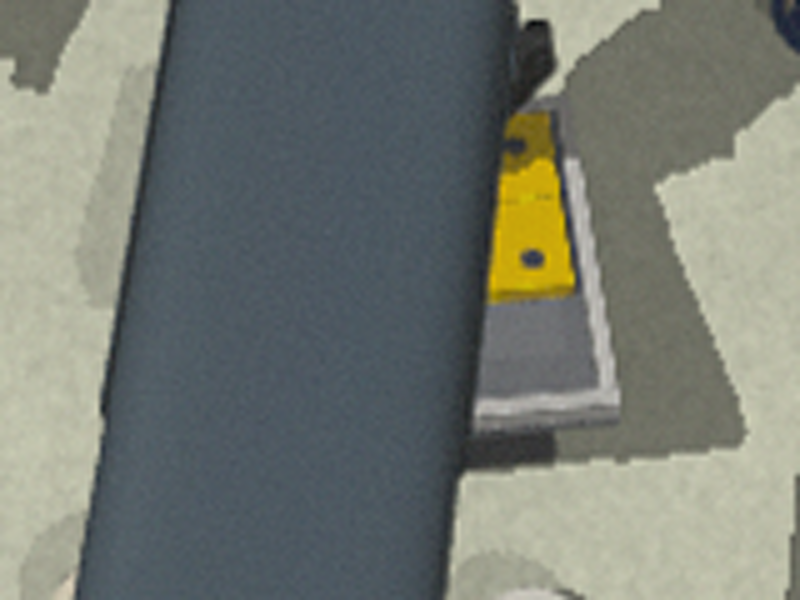

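Wall contact was felt, so the yellow plate is seated. The crop shows its column edge at (575,290) parallel to the tray's side wall with a small gap. I'll release, then look at the tray and the red plate.

```bash
python3 - <<'E'
import pickle
from h import *
from station import r
D=pickle.load(open("f0.pkl","rb"));a,o,ya,ra=pickle.load(open("coarse.pkl","rb"))
r.gripper_open(); r.move_l(w(-.0425,.014,.13),None,.2)
p,q=viewpose([.5562,-.019],np.pi,.33); r.reach(p,q); r.hold(.3)
D["tray2"]=r.grab_frame("wrist")
p,q=viewpose(ra[1],ra[0]+np.pi,.27,-.05); r.reach(p,q); r.hold(.3)
D["red"]=r.grab_frame("wrist"); print(r.current_t(),r.current_joint_pos())
pickle.dump(D,open("f0.pkl","wb"))
for n,c0,z in(("red","r",.012),):
  for c in blobs(mask(D[n],c0),1500):
    A=cv2.approxPolyDP(c,6,True)[:,0];print(n,np.c_[A,ray(D[n],A,z)[:,:2].round(4)].tolist())
s=2.6;o=np.array([165,40]);f=D["tray2"]
big=cv2.resize(f["image"][40:270,165:470,::-1],None,fx=s,fy=s,interpolation=cv2.INTER_CUBIC)
cv2.imwrite("pics/tray2.png",big)
# yellow in tray frame: rays onto plane z_tray=.012
R=np.array(f["R"]);c=TR.inv().apply(-R.T@f["t"]-TO)
for k in blobs(mask(f,"y"),2000):
    A=cv2.approxPolyDP(k,4,True)[:,0]
    d=TR.inv().apply((np.c_[A,np.ones(len(A))]@np.linalg.inv(f["intrinsics"]).T)@R)
    X=c+d*((.012-c[2])/d[:,2])[:,None]; print("yel",np.c_[A,(X*1000).round(1)[:,:2]].tolist())
E
```

```text
20.1583 [-7.83618126e-01  1.17499765e-01  2.22669272e-01  1.67576937e+00
  6.86824016e-06 -6.41056233e-01]
red [[218.0, 210.0, 0.4275, -0.4333], [222.0, 258.0, 0.4737, -0.4392], [311.0, 260.0, 0.4877, -0.3555], [311.0, 307.0, 0.5359, -0.3628], [389.0, 308.0, 0.5478, -0.2869], [395.0, 212.0, 0.4527, -0.2717]]
red [[218.0, 0.0, 0.2575, -0.397], [208.0, 15.0, 0.2671, -0.4074], [257.0, 60.0, 0.3064, -0.374], [237.0, 94.0, 0.3306, -0.3959], [282.0, 133.0, 0.3681, -0.3632], [329.0, 76.0, 0.3275, -0.3158], [249.0, 0.0, 0.2611, -0.3721], [233.0, 0.0, 0.2592, -0.3849], [233.0, 10.0, 0.2664, -0.3864], [229.0, 0.0, 0.2587, -0.3882]]
yel [[223.0, 168.0, 18.9, 82.5], [249.0, 255.0, -79.2, 81.5], [307.0, 249.0, -79.6, 23.8], [310.0, 263.0, -98.5, 23.2], [320.0, 263.0, -99.9, 13.1], [324.0, 247.0, -79.4, 7.0], [416.0, 234.0, -75.7, -83.3], [414.0, 190.0, -24.7, -79.7], [324.0, 201.0, -25.6, 1.5], [315.0, 153.0, 22.9, 4.0], [230.0, 162.0, 23.7, 75.4]]
```

View pics/tray2.png

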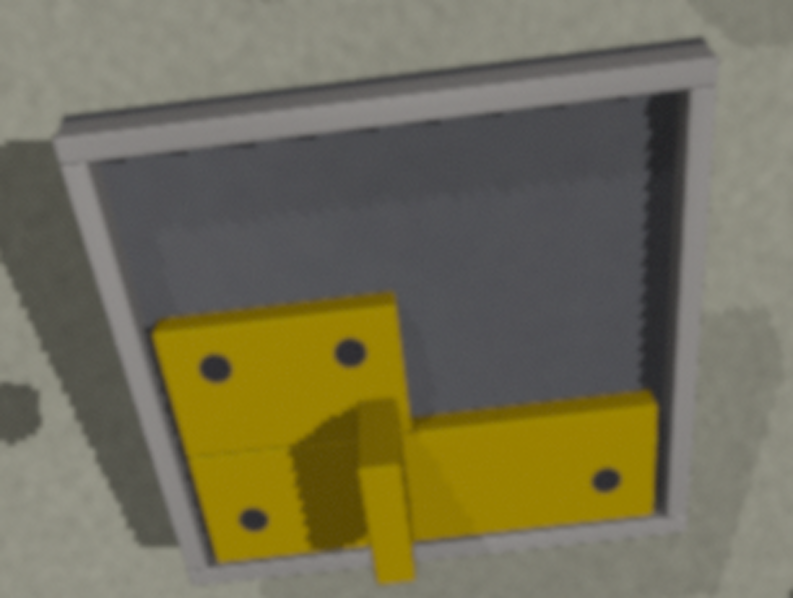

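The yellow plate lies flat along the low wall, with even gaps at the sides, and the upper space is free. The red L corners are clean in the wrist view, so I'll pick it up.

```bash
python3 - <<'E'
import pickle
from h import *
from station import r
Q=np.array([[.4527,-.2717],[.4275,-.4333],[.4737,-.4392],[.5359,-.3628],[.5478,-.2869]])
a,o,e=fit2(L[[0,1,2,4,5]],Q);print(np.degrees(a),o,e.round(4))
p=[*o,.12];r.reach(p,Tdown(a+np.pi).as_quat());p[2]=.033;r.move_l(p,None,.15);r.close_gripper()
p[2]=.12;r.move_l(p,None,.15);print(r.current_grip_width(),r.current_contact_force(),r.current_t())
f=r.grab_frame("wrist");tp=np.array(r.current_tool_pos());Rt=Rn.from_quat(r.current_eef_rot())
for c in blobs(mask(f,"r"),3000):
    A=cv2.approxPolyDP(c,5,True)[:,0];X=ray(f,A,tp[2]-.033+.012);print(np.c_[A,((X-tp)@Rt.as_matrix()*1000).round(1)[:,:2]].tolist())
r.move_l([tp[0],tp[1],.27],None,.25)
q=r.solve_ik(w(.0325,-.014,.133),TQ);print(q,r.solve_ik(w(.0325,-.014,.033),TQ))
if q is not None: r.reach(w(.0325,-.014,.133),TQ);print(r.current_t())
E
```

```text
-8.823803720139333 [ 0.48068203 -0.34415803] [0.0028 0.0023 0.0024 0.0019 0.0026]
0.013218559632650437 [-0.49785991 -0.60282127 -2.37513665] 22.95
[[56.0, 211.0, 38.5, -95.2], [77.0, 331.0, -9.0, -95.1], [257.0, 332.0, -9.5, -25.1], [264.0, 313.0, -1.4, -22.0], [281.0, 308.0, 0.6, -15.4], [286.0, 294.0, 6.4, -13.4], [297.0, 294.0, 6.4, -9.2], [298.0, 440.0, -59.7, -9.9], [355.0, 437.0, -58.2, 14.1], [354.0, 412.0, -46.0, 13.4], [346.0, 420.0, -49.8, 10.2], [349.0, 294.0, 6.4, 10.5], [359.0, 294.0, 6.4, 14.3], [365.0, 309.0, 0.2, 16.7], [383.0, 316.0, -2.7, 23.8], [391.0, 343.0, -14.3, 27.3], [406.0, 361.0, -22.3, 33.6], [430.0, 367.0, -25.0, 43.4], [436.0, 356.0, -20.1, 45.4], [452.0, 353.0, -18.7, 51.6], [493.0, 369.0, -25.9, 68.6], [512.0, 219.0, 35.4, 68.9], [507.0, 208.0, 39.5, 66.6], [72.0, 204.0, 41.0, -89.1]]
[-0.07931416  0.67526332  0.75351374  2.0610839  -0.07765533 -0.17567032] [-0.09111743  0.54566342  0.38515954  1.82146216 -0.08237762 -0.18652249]
25.1
```

```bash
python3 - <<'E'
from h import *
from station import r
F=lambda:TR.inv().apply(r.current_contact_force())
x,y=.0325,-.014
r.move_l(w(x,y,.055),None,.15);r.hold(.3);b=F();print(b.round(2))
for z in [.051,.049,.047,.045,.043,.041,.039,.037,.036,.035,.034,.033,.032]:
    r.move_l(w(x,y,z),None,.04);r.hold(.1);d=F()-b;print(z,d.round(1))
    if d[2]>5 or abs(d[:2]).max()>6: break
print(r.current_t(),r.current_ft_torque())
E
```

```text
[-0.59 -0.28 -2.11]
0.051 [-0.8  0.7 -0.1]
0.049 [-0.9  0.6  0.9]
0.047 [ 0.2  0.  -0.2]
0.045 [-0.2  0.9  0.1]
0.043 [-0.9  0.4  1.1]
0.041 [ 0.2 -0.6  0.5]
0.039 [-0.9  0.8 -0.1]
0.037 [0.4 0.2 0.5]
0.036 [-0.1  0.7  0.8]
0.035 [-0.3 -1.  -0.1]
0.034 [ 0.1 -0.7  1.3]
0.033 [ 0.4 -0.5  7.4]
30.2667 [ 0.13341981 -0.31779648 -0.06283001]
```

It touched down at bed level with no side contact. Releasing and checking.

```bash
python3 - <<'E'
from h import *
from station import r
r.gripper_open(); r.move_l(w(.0325,-.014,.15),None,.2)
p,q=viewpose([.5562,-.019],np.pi,.33); r.reach(p,q); r.hold(.3)
f=r.grab_frame("wrist");g=r.grab_frame("side");print(r.current_t())
a=cv2.resize(f["image"][40:270,165:470,::-1],(530,400),interpolation=cv2.INTER_CUBIC)
b=cv2.resize(g["image"][170:370,230:365,::-1],(270,400),interpolation=cv2.INTER_CUBIC)
cv2.imwrite("pics/final.png",np.hstack([a,b]))
E
```

```text
32.6417
```

View pics/final.png

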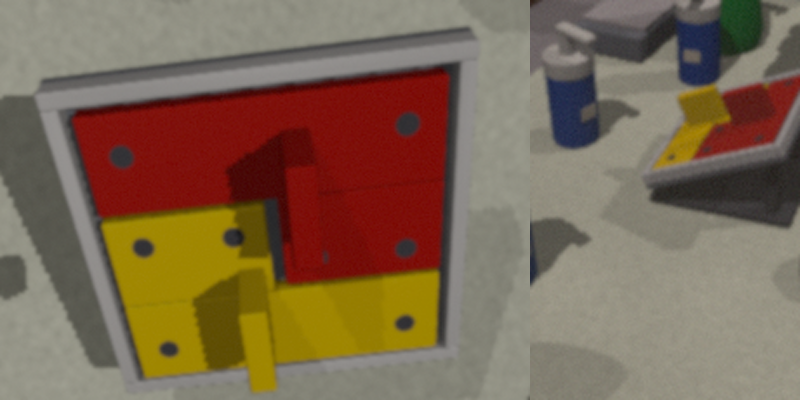

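The red L at (75–445, 72–280) interlocks with the yellow one, both lie flat inside the walls, and the pumps are upright. Handing in.

```bash
python3 -c "
from station import r
print(r.job_done())"
```

```text
the job is handed in; nothing more can be done
None
```

Job handed in at about 33 s: both plates lie flat and interlocked in the tray, yellow first along the low wall and then the larger red one reversed; I saw no contact with any bystander.

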